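# Release the thick dowel from a two-lane bench feeder

## Robot

A 6-joint arm with a two-finger parallel gripper is mounted at the origin on the work surface. World frame = base frame: x ahead of the robot, y to its left, z up, the work surface at z = 0. Lengths are in mm, angles in rad, forces in N, time in s.
With the tool pointing down it reaches from about 375 to 975 mm from the base axis. Payload 3.8 kg.
Tool frame: the origin (TCP) lies between the finger pads, 19 mm behind the fingertips; this is the grasp point; z points along the fingers, y is the line along which they close (so a half turn about z gives the same grasp; the last joint's range is limited). The gripper opens to 85 mm and grips with 20 to 120 N. Pads are 22 mm wide; open, the fingers measure 114 mm over their backs; the gripper's body (76 mm by 85 mm) begins 54 mm behind the grasp point. The pads swing forward as they close: fully open they stand 13 mm farther back than shut.
Start: joints at [1.081, 0.264, 1.604, -0, 1.274, -0.037], TCP at [295.299, 606.973, 249.98] pointing down, gripper open.
Joint ranges: [-2.63, 2.63], [-0.94, 2.18], [0.31, 2.57], [-1.31, 4.45], [0, 2.66], [-2.55, 2.55]. Speed limits (rad/s): [2.57, 2.57, 3.14, 3.14, 3.14, 3.14].

## Interface

Orientations are given as a unit quaternion [x, y, z, w].
In Python, from station import ctrl, eyes, finder gives the robot as it stands.
- The arm moves only by the tool drive_tool, never from a script. Its argument "plan" is a list of rows, each a list of 2 entries, a list of its own where there are three numbers: the shift along the tool's x, y, z in m, then the turn, a rotation vector about the tool's x, y, z in degrees. A call has 1 to 10 rows; each row shifts and turns the commanded pose from where the row before left it, along the tool's axes as they then stand; what a row does not reach is not made up. A row lasts 1/8 s, in which the tool goes at most 62.5 mm and 10.7 degrees, less where a joint would pass 70% of its speed; a pose out of reach is approached as far as the arm can. A call with a gripper value outside its range is refused whole. "hand" is the closure, from 0 (fully open) to 1 (shut), set as the call begins (left out, the last holds). The fingers move at their own pace and stop on an object; "grip_force" is the grip in N (left out, the last holds). Time passes only in rows, so rows that do not move let the fingers close. It gives the time, the measured TCP pose, the force, the opening and the grip force at its end, in the units of the state.
- ctrl.state(): the state, without advancing time (a new reading comes with each control period).
- eyes.capture(name): name is "side" or "top"; returns (picture, depth): 384x512x3 uint8, blue, green, red; 384x512 float32, mm along the optical axis (not along the pixel's ray), 0 where there is no reading.
- eyes.camera_info(name): a dict with "fx", "fy", "cx", "cy" (pixels), "rvec" (rotation vector, rad) and "tvec" (3), from world to camera coordinates, as OpenCV has them. Camera axes: x right, y down, z forward; pixel columns grow to the right and rows downward; lengths in mm; the calibration is good to about 2 mm. A picture is of the moment at which its call begins. camera_info takes no time and is no camera call.
- ctrl.close_job(): hands the job in; it is judged then, once.
Trained networks look in the newest picture that a camera, given by its name, has taken for a name from the list of things; names that differ only in an ending like _2 or _b are one class to them, and where a whole thing is asked for, a point or a joint stands for the part that bears it (a point fixed in the world has none). Each returns a list of dicts, best first, with "conf" (0 to 1); they miss things now and then, are a little off and sometimes report something else, mostly with a low value. They report only what shows in the picture. A call takes as long as a camera call.
- finder.recognise(camera, target): "bbox" ([left, top, right, bottom] in pixels, round what is visible of it).
- finder.regions_of(camera, target): "region" (384x512 bool, what is visible of it) and "bbox" ([left, top, right, bottom] in pixels, round what is visible of it).
- finder.landmark_of(camera, target): "at" ([column, row] in pixels: a listed point, or the origin of a listed thing).
The state is a dict: "time": time; "joint_positions": joint angles; "qd": joint speeds; "effort": joint torques, N m; "tcp_pos": TCP position; "orientation": TCP orientation; "contact_force": force on the tool from outside, world axes, zero at the start; "moment": the same for the moment, N m; "finger_gap": finger opening in mm; "finger_force": force on a finger pad.
Only numpy, scipy, OpenCV 4.12 (cv2) and the standard library are available. Lean on these libraries where they do the work, as an engineer would, in place of code of your own. Each camera call takes 0.05 s, during which the arm holds its last target. There are 200 camera calls.

## Task

Dispense the thick wooden dowel from the two-lane dowel feeder: with the fingertips, press down the pad of the rocking lever beside the lane that holds it so that its gate lifts, keep it pressed until the dowel has rolled out into the tray, then let the lever come back up so that the gate is shut. Leave the thin dowel shut in its lane and its lever alone, touch neither dowel, and do not disturb the other things on the bench.

Things in the scene. Friction and masses are not known exactly. Their poses are not given: they have to be found in the camera images.
- feeder: plywood feeder fixed to the bench, 400 x 230 x 160 mm. Origin on the bench, between the lanes; +x the way dowels roll (away from the robot, 12 degrees down), +y left, z up. Two open-topped lanes 76 mm wide, centres y = +44 and -44 mm; walls 125 mm high from x = -92 to 100 mm; shut gates at x = 60 mm. Open tray across both, x = 100 to 235 mm, walls 58 mm high, cork floor 16 mm up
- lever_left (a joint): aluminium rocking lever along the outside of the left (+y) lane: press pad on the end nearest the robot, gate of two steel prongs hanging into the lane on the other end. Value in rad: 0 = pad up, gate shut (rest); grows to the stop at 0.42 as the pad goes down about 45 mm and the gate lifts. A spring returns it to 0. The thick dowel can pass from about 0.3
- lever_right (a joint): aluminium rocking lever along the outside of the right (-y) lane: press pad on the end nearest the robot, gate of two steel prongs hanging into the lane on the other end. Value in rad: 0 = pad up, gate shut (rest); grows to the stop at 0.42 as the pad goes down about 45 mm and the gate lifts. A spring returns it to 0. The thick dowel can pass from about 0.3
- lever_left_pad (a point): top centre of the wooden press pad (46 mm along the lever, 40 wide, 8 thick) of the left lever. At rest 156 mm above the bench, at feeder x = -140, y = +108 mm; only the bench lies beneath. The lever's pivot line runs along the feeder's y, 110 mm to +x of this point and 12 mm lower. Pressing needs about 3.5 N at first, 6 N at the stop
- lever_right_pad (a point): top centre of the wooden press pad (46 mm along the lever, 40 wide, 8 thick) of the right lever. At rest 156 mm above the bench, at feeder x = -140, y = -108 mm; only the bench lies beneath. The lever's pivot line runs along the feeder's y, 110 mm to +x of this point and 12 mm lower. Pressing needs about 3.5 N at first, 6 N at the stop
- thick_dowel: loose wooden dowel, 32 mm thick and 66 mm long, lying across one of the lanes against its shut gate; either lane. Origin at its centre, own y along its axis. It rolls out in about one second once the gate is up
- thin_dowel: loose wooden dowel, 20 mm thick and 66 mm long, lying in the other lane against its shut gate; must stay there. Origin at its centre, own y along its axis
- offcut: dark wooden offcut 50 x 40 x 30 mm lying on the bench before the feeder, between the two pads; bystander, origin under its centre
- glue: white plastic bottle 60 mm thick, 170 mm high, standing near the robot on its right; bystander, origin under its centre
- tin: open steel tin 70 mm wide, 70 mm high, beside the feeder; bystander, origin under its centre
- tape: roll of paper tape, 100 mm across, 25 mm high, beside the feeder; bystander, origin under its centre
- brush: brush lying near the robot on its left; bystander, origin under its middle

How it is judged:
By the outcome, as a careful person would: the job done as asked, in the order asked, and still so for the second after the job is handed in, with the robot touching nothing.
It also fails if it takes over 38 s, if anything falls off the work surface, if the arm or the gripper's body presses on something with over 40 N, if the wrist force passes 120 N, or if a joint passes its speed limit or range.

## Working session

There is one attempt and no reset: what is moved stays moved. The work goes in short steps, Python scripts to look and compute and a tool call to move; the robot and the scene stay as the last step left them, time stands still between calls to the robot, and variables do not carry over. Pictures are saved under pics/ and viewed, at most 10 in all, crops included, and the job is handed in when it is done.

Besides the shell and the picture viewer there is one more tool, called after "Request:" as name(argument=value, ...), one argument or row to a line, values as JSON. drive_tool: Moves the arm, as the interface text tells. Its arguments: {"type":"object","properties":{"plan":{"type":"array","items":{"type":"array"}},"hand":{"type":"number"},"grip_force":{"type":"number"}},"required":["plan"]}

```bash
mkdir -p pics; cat > h.py <<'E'
import numpy as np, cv2
from station import ctrl, eyes, finder
def cam(n):
    c=eyes.camera_info(n);K=np.array([[c['fx'],0,c['cx']],[0,c['fy'],c['cy']],[0,0,1.]])
    return K,cv2.Rodrigues(np.array(c['rvec'],float))[0],np.array(c['tvec'],float).ravel()
def at_z(n,px,z):
    K,R,t=cam(n);r=R.T@np.linalg.inv(K)@np.array([px[0],px[1],1.]);o=-R.T@t
    return o+r*(z-o[2])/r[2]
def at_d(n,px,d):
    K,R,t=cam(n);return R.T@(np.linalg.inv(K)@np.array([px[0],px[1],1.])*d-t)
E
python3 - <<'E'
from h import *
for n in('top','side'):
    im,d=eyes.capture(n);cv2.imwrite(f'pics/{n}0.png',im);np.save(f'{n}d.npy',d)
    for k in('lever_left_pad','lever_right_pad','thick_dowel','thin_dowel','feeder','offcut','glue','tin','tape','brush'):
        for r in finder.landmark_of(n,k)[:2]:
            z={'lever_left_pad':156,'lever_right_pad':156,'thick_dowel':50,'thin_dowel':45}.get(k,0)
            u,v=np.round(r['at']).astype(int);dd=d[v,u] if 0<=v<384 and 0<=u<512 else 0
            print(n,k,round(r['conf'],2),np.round(r['at'],1),'z-plane',at_z(n,r['at'],z).round(1),'depth',at_d(n,r['at'],dd).round(1))
s=ctrl.state();print(s['time'],s['tcp_pos'],s['orientation'],s['finger_gap'])
E
```

```text
top lever_left_pad 0.87 [268.  185.1] z-plane [532.4  18.5 156. ] depth [532.1  18.6 157.7]
top lever_right_pad 0.94 [360.8 215.7] z-plane [ 460.5 -191.   156. ] depth [ 460.4 -190.7  157.4]
top lever_right_pad 0.58 [399.4 226.1] z-plane [ 436.  -278.2  156. ] depth [ 444.  -324.3    6.4]
top thick_dowel 0.75 [314.7 127.9] z-plane [ 692.6 -105.8   50. ] depth [680.4 -99.4  96.3]
top thin_dowel 0.52 [352.8 140.8] z-plane [ 659.8 -202.7   45. ] depth [ 651.2 -194.7   81.9]
top feeder 0.56 [323.4 159.3] z-plane [ 621.4 -133.5    0. ] depth [ 598.3 -115.1  118.8]
top offcut 0.63 [297.2 221.1] z-plane [460.2 -61.4   0. ] depth [ 376.6   60.4 1256. ]
top offcut 0.35 [349.7 140.6] z-plane [ 670.9 -204.3    0. ] depth [ 652.2 -187.4   80.1]
top glue 0.68 [348.3 271.4] z-plane [ 330.2 -189.6    0. ] depth [ 334.2 -168.1  107.9]
top tin 0.65 [397.2 226.8] z-plane [ 442.6 -320.4    0. ] depth [ 442.2 -318.1    7.7]
top tape 0.89 [223.2 186. ] z-plane [553.1 128.6   0. ] depth [552.5 128.4   4.3]
top brush 0.67 [168.4 266.8] z-plane [347.9 267.7   0. ] depth [348.3 264.2  20.9]
side lever_left_p
[... 311 characters left out ...]
ne [711.5 -61.9  50. ] depth [ 660.8 -148.5  117.5]
side feeder 0.67 [308.8 242. ] z-plane [ 629.9 -120.     0. ] depth [ 580.2 -214.1   83.9]
side offcut 0.63 [247.8 243.6] z-plane [462.4 -64.9   0. ] depth [457.7 -80.2  12.8]
side glue 0.81 [215.1 283.8] z-plane [ 332.5 -190.1    0. ] depth [ 325.9 -224.5   33.5]
side tin 0.62 [270.4 309.7] z-plane [ 433.9 -319.4    0. ] depth [ 427.  -337.2   20.8]
side tape 0.94 [253.5 203.8] z-plane [546.5 127.4   0. ] depth [532.6  85.5  28.8]
side brush 0.94 [181.7 195.2] z-plane [332.4 267.3   0. ] depth [332.6 268.3  -0.6]
1.1 [295.28126531 606.96029433 249.96130726] [ 2.24462898e-01  9.74482635e-01 -2.40512977e-05 -8.14065957e-06] 85.63005494698503
```

View pics/top0.png

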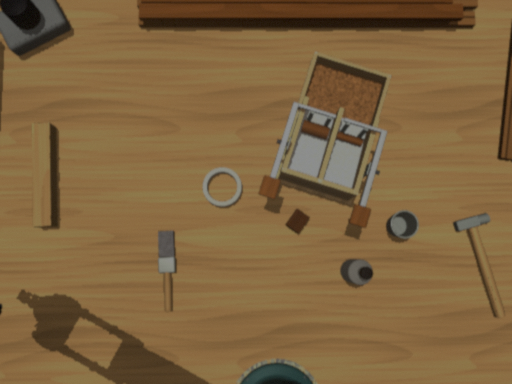

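View pics/side0.png

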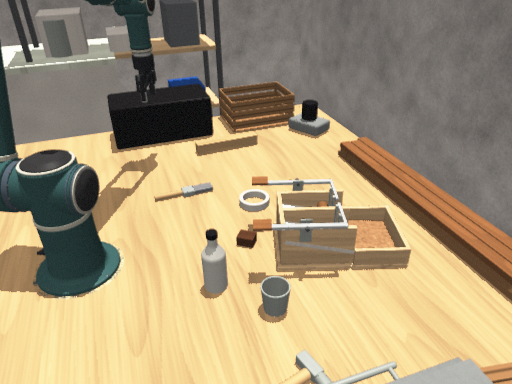

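The top view shows the left pad at about (269,187), the right pad at (360,215), and a dowel in each lane, at (315,129) and (352,132). I'll enlarge the gates to tell which dowel is thick, and refine the pad positions.

```bash
python3 - <<'E'
from h import *
im=cv2.imread('pics/top0.png');cv2.imwrite('pics/crop.png',cv2.resize(im[90:240,255:405],None,fx=4,fy=4,interpolation=cv2.INTER_CUBIC))
d=np.load('topd.npy')
P=np.array([[at_d('top',(u,v),d[v,u]) for u in range(250,400)] for v in range(90,240)])
hsv=cv2.cvtColor(im,cv2.COLOR_BGR2HSV)[90:240,250:400]
for c in((269,187),(360,215)):
    u0,v0=c[0]-250,c[1]-90;sl=np.s_[v0-16:v0+17,max(u0-16,0):u0+17]
    p=P[sl].reshape(-1,3);s=hsv[sl][...,1].ravel();m=(abs(p[:,2]-156)<8)&(s>110);q=p[m]
    r=cv2.minAreaRect(q[:,:2].astype(np.float32));print(m.sum(),np.median(q,0).round(1),r)
# dowel top heights along lanes
for (u0,u1) in((305,325),(343,362)):
    for v in range(112,148,2):
        row=P[v-90,u0-250:u1-250];print(v,np.median(row,0).round(0),end=' ')
    print()
E
```

```text
Traceback (most recent call last):
  File "h.py", line 10, in at_d
    K,R,t=cam(n);return R.T@(np.linalg.inv(K)@np.array([px[0],px[1],1.])*d-t)
          ~~~^^^
  File "h.py", line 4, in cam
    c=eyes.camera_info(n);K=np.array([[c['fx'],0,c['cx']],[0,c['fy'],c['cy']],[0,0,1.]])
ValueError: time passes only in moves, steps and waits
```

View pics/crop.png

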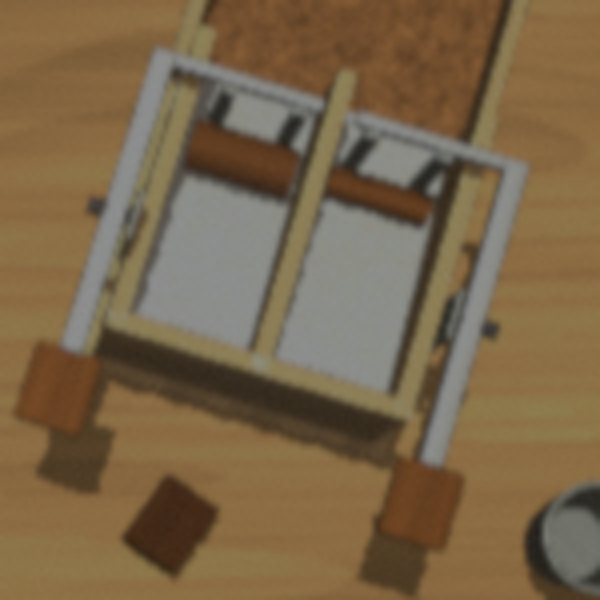

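The left lane (+y) holds the thick dowel, seen at crop (240,158). The thin one is on the right, at crop (380,195). The left pad's centre is at crop (59,387). Next I'll work out the exact target.

```bash
python3 - <<'E'
from h import *
im=cv2.imread('pics/top0.png');d=np.load('topd.npy');K,R,t=cam('top')
v,u=np.mgrid[170:236,250:380];Z=d[v,u]
P=(np.linalg.inv(K)@np.stack([u.ravel(),v.ravel(),np.ones(u.size)])*Z.ravel()-t[:,None]);P=(R.T@P).T
s=cv2.cvtColor(im,cv2.COLOR_BGR2HSV)[v,u,1].ravel()
C=[]
for c in((269.4,186.4),(360,215)):
    m=(abs(P[:,2]-156)<8)&(s>110)&(np.hypot(u.ravel()-c[0],v.ravel()-c[1])<16);q=P[m]
    r=cv2.minAreaRect(q[:,:2].astype(np.float32));print(m.sum(),q.mean(0).round(1),r);C.append(np.array(r[0]))
y=(C[0]-C[1]);print('yaw',np.degrees(np.arctan2(-y[0],y[1])),np.linalg.norm(y))
s=ctrl.state();from scipy.spatial.transform import Rotation as Ro
T=Ro.from_quat(s['orientation']);p=np.array([*C[0],230]);print(T.as_matrix().round(3),'shift',T.inv().apply(p-s['tcp_pos']).round(1))
for n in('side',):print(at_z('side',(260,181),156))
E
```

```text
343 [529.   16.2 156.8] ((529.5791015625, 16.07144546508789), (39.6761474609375, 45.62678146362305), 71.38013458251953)
353 [ 461.9 -188.3  156.6] ((461.8647155761719, -189.16079711914062), (40.406654357910156, 45.965904235839844), 71.34129333496094)
yaw -18.25980481832124 216.11457948425658
[[-0.899  0.437 -0.   ]
 [ 0.437  0.899 -0.   ]
 [ 0.    -0.    -1.   ]] shift [-469.2 -428.8   20. ]
[528.13169488   7.54331118 156.        ]
```

Request:
drive_tool(
  plan=[
    [[-0.02,-0.018,0],[0,0,0]],
    [[-0.035,-0.032,0],[0,0,0]],
    [[-0.035,-0.032,0],[0,0,0]],
    [[-0.035,-0.032,0],[0,0,0]],
    [[-0.035,-0.032,0],[0,0,0]],
    [[-0.035,-0.032,0],[0,0,0]],
    [[-0.035,-0.032,0],[0,0,0]],
    [[-0.035,-0.032,0],[0,0,0]],
    [[-0.035,-0.032,0],[0,0,0]],
    [[-0.035,-0.032,0],[0,0,0]],
  ],
  hand=1,
)

```text
time: 2.35
tcp_pos: [463.1, 183.8, 250.3]
orientation: [0.224, 0.974, 0.0, 0.0]
contact_force: [1.1, -0.4, -0.5]
finger_gap: -0.2
finger_force: 0.0
```

Request:
drive_tool(
  plan=[
    [[-0.035,-0.032,0],[0,0,0]],
    [[-0.035,-0.032,0],[0,0,0]],
    [[-0.035,-0.032,0],[0,0,0]],
    [[-0.026,-0.027,0],[0,0,0]],
    [[0,0,0],[0,0,-7.6]],
    [[0,0,0],[0,0,0]],
    [[0,0,0],[0,0,0]],
  ],
)

```text
time: 3.22
tcp_pos: [526.6, 17.6, 250.0]
orientation: [0.16, 0.987, 0.0, 0.0]
contact_force: [-0.4, 0.3, -0.7]
finger_gap: 0.3
finger_force: 0.0
```

```bash
python3 - <<'E'
from h import *
from scipy.spatial.transform import Rotation as Ro
s=ctrl.state();T=Ro.from_quat(s['orientation']);print(s['time'],s['tcp_pos'],s['finger_gap'],s['contact_force'],T.as_matrix().round(3))
print(T.inv().apply(np.array([526.7,17,183])-s['tcp_pos']))
E
```

```text
3.225 [526.57110546  17.64230317 250.04591457] 0.2790447676718183 [-0.43417354  0.25820322 -0.67928444] [[-0.949  0.316  0.   ]
 [ 0.316  0.949  0.   ]
 [-0.     0.    -1.   ]]
[-0.32001694 -0.57425503 67.0458921 ]
```

Request:
drive_tool(
  plan=[
    [[0,0,0.02],[0,0,0]],
    [[0,0,0.03],[0,0,0]],
    [[0,0,0.015],[0,0,0]],
    [[0,0,0.005],[0,0,0]],
    [[0,0,0.005],[0,0,0]],
    [[0,0,0.005],[0,0,0]],
    [[0,0,0],[0,0,0]],
  ],
)

```text
time: 4.1
tcp_pos: [527.1, 17.6, 170.6]
orientation: [0.159, 0.987, 0.0, 0.0]
contact_force: [-1.4, 2.4, 2.8]
finger_gap: -0.1
finger_force: 1.5
```

Request:
drive_tool(
  plan=[
    [[0,0,0.01],[0,0,0]],
    [[0,0,0.01],[0,0,0]],
    [[0,0,0.008],[0,0,0]],
    [[0,0,0.005],[0,0,0]],
    [[0,0,0.003],[0,0,0]],
    [[0,0,0],[0,0,0]],
    [[0,0,0],[0,0,0]],
  ],
)

```text
time: 4.97
tcp_pos: [528.3, 17.0, 134.8]
orientation: [0.159, 0.987, -0.0, 0.002]
contact_force: [0.7, 0.1, 6.4]
finger_gap: -0.2
finger_force: 2.6
```

```bash
python3 - <<'E'
from h import *
a,_=eyes.capture('top');b,_=eyes.capture('side')
cv2.imwrite('pics/p1.png',np.hstack([cv2.resize(x,None,fx=3,fy=3,interpolation=2) for x in (a[40:240,255:388],b[150:350,230:363])]))
s=ctrl.state();print(s['time'],s['tcp_pos'],s['contact_force'])
E
```

```text
5.075 [528.27715454  16.99754248 134.79451254] [ 0.298946   -0.71162662  4.74157935]
```

View pics/p1.png

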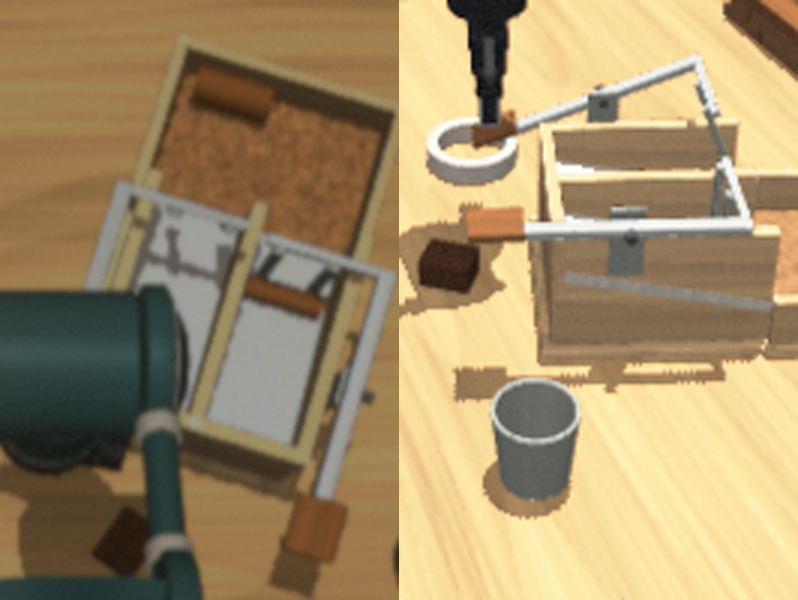

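The gate is up and the thick dowel is already in the tray (left panel, around (232,92)). The thin dowel is still behind its gate at (285,297). I'll let the lever up gently and retreat.

Request:
drive_tool(
  plan=[
    [[0,0,0],[0,0,0]],
    [[0,0,0],[0,0,0]],
    [[0,0,-0.006],[0,0,0]],
    [[0,0,-0.008],[0,0,0]],
    [[0,0,-0.008],[0,0,0]],
    [[0,0,-0.008],[0,0,0]],
    [[0,0,-0.007],[0,0,0]],
    [[0,0,-0.006],[0,0,0]],
    [[0,0,-0.01],[0,0,0]],
    [[0,0,-0.03],[0,0,0]],
  ],
)

```text
time: 6.32
tcp_pos: [525.5, 17.1, 215.7]
orientation: [0.159, 0.987, -0.0, -0.002]
contact_force: [0.7, 0.1, 0.4]
finger_gap: 0.0
finger_force: 0.0
```

Request:
drive_tool(
  plan=[
    [[0,0,-0.03],[0,0,0]],
    [[0.02,0.02,-0.01],[0,0,0]],
    [[0.03,0.04,0],[0,0,0]],
    [[0.03,0.04,0],[0,0,0]],
    [[0.03,0.04,0],[0,0,0]],
    [[0.03,0.04,0],[0,0,0]],
    [[0.03,0.04,0],[0,0,0]],
    [[0.02,0.02,0],[0,0,0]],
    [[0,0,0],[0,0,0]],
    [[0,0,0],[0,0,0]],
  ],
)

```text
time: 7.58
tcp_pos: [422.2, 304.5, 257.0]
orientation: [0.159, 0.987, -0.0, 0.0]
contact_force: [-0.3, 0.5, 0.1]
finger_gap: 0.2
finger_force: 0.0
```

```bash
python3 - <<'E'
from h import *
a,_=eyes.capture('top');b,_=eyes.capture('side')
cv2.imwrite('pics/p2.png',np.hstack([cv2.resize(x,None,fx=3,fy=3,interpolation=2) for x in (a[40:240,255:388],b[150:350,230:363])]))
s=ctrl.state();print(s['time'],s['tcp_pos'],s['contact_force'])
E
```

```text
7.675 [422.43224496 304.01457612 257.00169833] [ 0.36163949 -0.11267713  0.14885501]
```

View pics/p2.png

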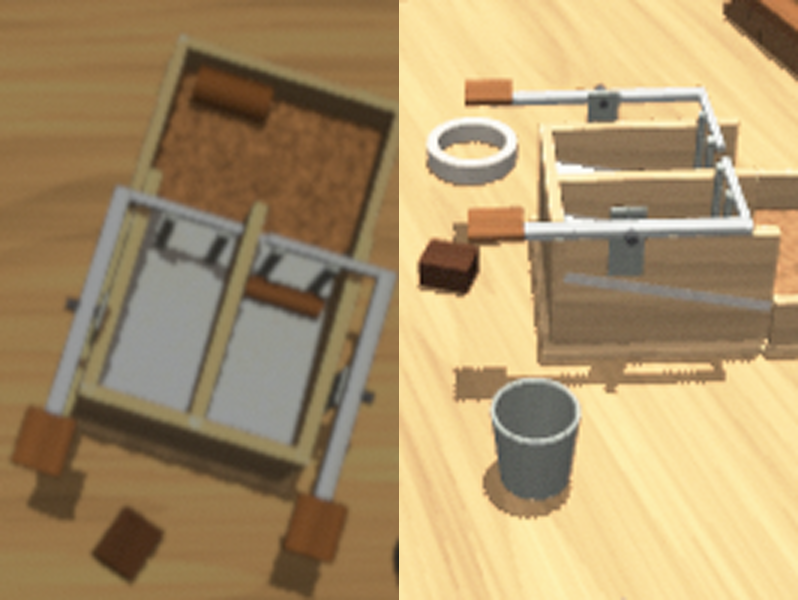

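The thick dowel is in the tray at (232,92), the left lever is level with its gate shut, and the thin dowel is still in its lane at (285,297).

```bash
python3 -c "
from station import ctrl
print(ctrl.close_job())"
```

```text
the job is handed in; nothing more can be done
None
```

The thick dowel rolled out into the tray, the left lever is back up with its gate shut, the thin dowel is still shut in its lane, and the job was handed in at about 7.7 s on the robot's clock.

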